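Hold the big chestnut measure ready over the pan

ROBOT

A 7-joint arm with a two-finger parallel gripper is mounted at the origin on the work surface. World frame = base frame: x ahead of the robot, y to its left, z up, the work surface at z = 0. Lengths are in m, angles in degrees, forces in N, time in s.
With the tool pointing down it reaches from about 0.425 to 0.825 m from the base axis. Payload 3.6 kg.
Tool frame: the origin (TCP) lies at the very end of the fingers, on their centre line; the grasp point (between the pads) lies 19 mm behind it; z points along the fingers, x is the direction in which the jaws open and shut, and the axes are right-handed (so a half turn about z gives the same grasp; the last joint's range is limited). The gripper opens to 93 mm and grips with 3 to 60 N. Pads are 15 mm wide; open, the fingers measure 128 mm over their backs; the gripper's body (75 mm by 188 mm) begins 65 mm behind the grasp point.
Start: joints at [-65.403, 35.231, -0.722, 81.555, 0.464, 63.22, -2.315], TCP at [0.286, 0.584, 0.219] pointing down, gripper open.
Joint ranges: [-178.69, 178.69], [-17.37, 117.87], [-77.05, 75.6], [15.02, 138.74], [-78.02, 258.01], [0.78, 113.62], [-162.83, 162.83]. Speed limits (degrees/s): [159.86, 159.86, 180, 180, 180, 180, 180].

INTERFACE

Orientations are given as [roll, pitch, yaw] about the fixed x, y, z axes, in that order (R = Rz(yaw) Ry(pitch) Rx(roll)).
In Python, from station import * gives the robot as it stands. The module is installed in compiled form; this text tells all that it offers. Calls block until the motion is done:
- goto(position, orientation): joint-space move of the TCP to a pose.
- line_to(position, attitude=None, rate=0.15): straight line of the TCP; attitude=None keeps the orientation; rate is the mean speed in m/s.
- move_j(angles): joint-space move.
- release() and gripper_close(effort=None): open the fingers fully, or close them until they stop; effort is the grip in N (None keeps the last).
- pause(seconds).
- ik(position, orientation): joint angles nearest the present ones, or None.
- state(): the state.
- camera(name): name is "scene" or "side" or "wrist"; returns a dict with "img" (480x640x3 uint8, red, green, blue), "fx", "fy", "cx", "cy" (pixels), "T" (4x4, takes a point from camera to world coordinates); the wrist camera has in their place "tool_from_camera" (4x4, takes a point from camera to tool coordinates, whose origin is the TCP and whose axes are the tool frame's). Camera axes: x right, y down, z forward; pixel columns grow to the right and rows downward; lengths in m; the calibration is good to about 2 mm. A picture is of the moment at which its call begins: read the wrist's pose just before it. There is no depth.
A pose or a line that the arm cannot do raises IKError and nothing moves.
- hand_in(): hands the job in, once; it reports no verdict.
The state is a dict: "time_s": time; "qpos": joint angles; "joint_velocities": joint speeds; "effort": joint torques, N m; "position": TCP position; "eef_rot": TCP orientation; "wrist_force": force on the tool from outside, world axes, zero at the start; "torque": the same for the moment, N m; "grip_width": finger opening in m.
Only numpy, scipy, OpenCV 4.12 (cv2) and the standard library are available. Lean on these libraries where they do the work, as an engineer would, in place of code of your own. Each camera call takes 0.05 s, during which the arm holds its last target. There are 200 camera calls.

TASK

Draw the tallest of the three metal portion measures out of its slanted pocket in the rack, turn it upright with its mouth up, and hold it over the middle of the chestnut pan with its foot about a hand's breadth above the chestnuts, ready to be filled. Finish while still holding it there, steady in the gripper: do not put it down or let go. Leave the two shorter measures in their pockets and everything else on the counter where it is.

Things in the scene. Friction and masses are not known exactly. Their poses are not given: they have to be found in the camera images.
- measure_tall: tallest portion measure: plain aluminium cup, straight tube 46 mm outside, 160 mm long, wall 2 mm, closed foot, open mouth, about 0.12 kg. Origin: centre of the underside of its foot; z axis runs foot to mouth. At the start it lies in any one of the rack's pockets, z leaning 45 degrees from vertical, mouth up and towards the rack's +x; its lowest 50 mm are in the pocket, the rest sticks out
- measure_tall_mouth (a point): centre of the mouth (open end) of the tallest measure, 160 mm from its foot along its z axis
- measure_mid: the middle measure: same tube and diameter, 120 mm long, lying in another pocket; origin and axes as for the tallest. To be left there
- measure_short: the short measure: same tube and diameter, 90 mm long, lying in another pocket; origin and axes as for the tallest. To be left there
- rack: fixed rack; origin centre of underside, z up, +x roughly away from the robot. Board 170 (x) by 310 (y) by 12 mm; three dark steel pockets at y = -100, 0, 100 mm, 52 mm square and 50 mm deep inside, wall 3 mm, axes leaning 45 degrees from vertical towards +x, floor centres at x = -30, z = 45 mm. The lower side runs on as a tongue 24 mm wide to 89 mm from the floor. Play 6 mm above, 3 mm each side
- pan: the fixed round roasting pan of dark steel heaped with chestnuts: 280 mm across the rim, rim 50 mm high, the heap rises to 80 mm above the table at the middle; two small handles 163 mm from the middle along its x. Origin: centre of its underside, on the table; z up
- shaker: bystander: steel salt shaker, 44 mm across, 86 mm high; origin centre of its underside
- turner: bystander: spatula 260 mm long lying beyond the rack and pan; origin under it
- mug: bystander: white mug, 76 mm across, 90 mm high; origin centre of its underside
- bottle: bystander: green bottle, 60 mm across, 150 mm high, at the right side; origin centre of its underside
- chestnut: bystander: one loose chestnut on the table, 32 mm across, 23 mm high; origin its underside
Not all that is in view belongs to the job. What is shaped like the measure_tall but blue or orange is not meant.

How it is judged:
By the outcome, as a careful person would: the job done as asked, in the order asked, and still so for the second after the job is handed in, while the arm keeps its last pose, push and grip.
It also fails if it takes over 48 s, if anything falls off the work surface, if the arm or the gripper's body presses on something with over 40 N, if the wrist force passes 120 N, or if a joint passes its speed limit or range.

## Working session

There is one attempt and no reset: what is moved stays moved. The work goes in short steps, each a Python script; the robot and the scene stay as the last script left them, time stands still between calls to the robot, and variables do not carry over. Pictures are saved under pics/ and viewed, about 8 in all and at most 12, crops included, and the job is handed in when it is done.

```bash
mkdir -p pics; ls
python3 - <<'E'
from station import *
import cv2,numpy as np
for n in ("scene","side"):
    c=camera(n); cv2.imwrite(f"pics/{n}0.png",c["img"][:,:,::-1]); print(n,c["fx"],c["cx"],c["cy"]); print(np.round(c["T"],4).tolist())
c=camera("wrist"); print(np.round(c["tool_from_camera"],4).tolist())
print(state())
E
```

```text
pics
scene 503.94990175151713 320.7407969852247 244.7315380608331
[[-0.2486, 0.6847, -0.6851, 1.3121], [0.9686, 0.176, -0.1756, 0.2008], [0.0003, -0.7073, -0.7069, 0.9879], [0.0, 0.0, 0.0, 1.0]]
side 543.7421084366904 324.975219518044 238.109000764582
[[-0.8328, -0.423, 0.3571, -0.0984], [-0.5533, 0.6131, -0.5639, 0.8981], [0.0196, -0.6672, -0.7446, 1.3309], [0.0, 0.0, 0.0, 1.0]]
[[1.0, -0.0002, 0.0008, -0.0007], [-0.0, 0.9537, 0.3008, -0.0845], [-0.0008, -0.3008, 0.9537, -0.1651], [0.0, 0.0, 0.0, 1.0]]
{'time_s': 0.15, 'qpos': array([-65.40395644,  35.27384895,  -0.72388358,  81.61597651,
         0.46560078,  63.22179543,  -2.31352303]), 'joint_velocities': array([ 0.01035892, -0.112523  , -0.00051173, -0.16297965, -0.02825205,
        0.12125428, -0.03701981]), 'effort': array([ 5.89438678e-04, -4.59348822e+01,  2.09324425e-01, -1.65941852e+01,
       -6.11157529e-02,  1.81726820e-02,  1.58761418e-04]), 'position': array([0.28583337, 0.58312815, 0.21780217]), 'eef_rot': array([1.79998366e+02, 1.08714416e-01, 6.38919872e+01]), 'wrist_force': array([ 0.12214124, -0.02175093, -1.04724249]), 'torque': array([-0.00257631,  0.0189069 ,  0.03271859]), 'grip_width': 0.09292303722845285}
```

View pics/scene0.png

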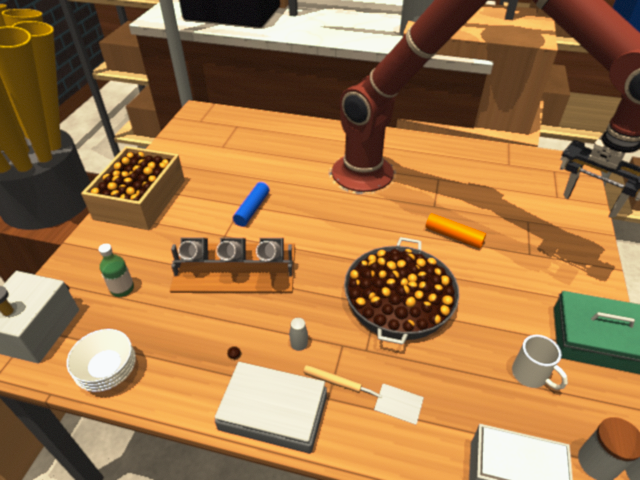

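View pics/side0.png

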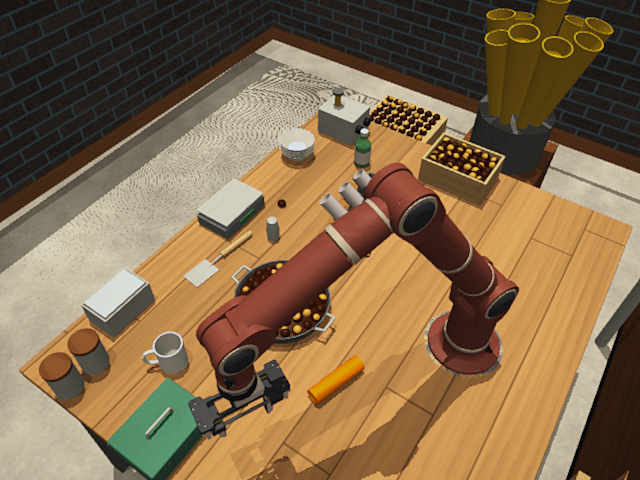

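```bash
cat > h.py <<'E'
from station import *
import numpy as np, cv2
from scipy.spatial.transform import Rotation as R
def rot(e): return R.from_euler("xyz",e,degrees=True).as_matrix()
def shot(n,f=None):
    s=state(); c=camera(n)
    if n=="wrist":
        T=np.eye(4);T[:3,:3]=rot(s["eef_rot"]);T[:3,3]=s["position"];c["T"]=T@c["tool_from_camera"]
    if f: cv2.imwrite(f"pics/{f}.png",c["img"][:,:,::-1]); np.save(f"pics/{f}.npy",np.array([c["fx"],c["fy"],c["cx"],c["cy"],*np.array(c["T"]).ravel()]))
    return c
def cal(f):
    a=np.load(f"pics/{f}.npy"); return dict(fx=a[0],fy=a[1],cx=a[2],cy=a[3],T=a[4:].reshape(4,4))
def ray(c,u,v):
    T=np.array(c["T"]); d=T[:3,:3]@np.array([(u-c["cx"])/c["fx"],(v-c["cy"])/c["fy"],1]); return T[:3,3],d/np.linalg.norm(d)
def onz(c,u,v,z):
    o,d=ray(c,u,v); return o+d*(z-o[2])/d[2]
def proj(c,p):
    T=np.array(c["T"]); q=T[:3,:3].T@(np.array(p)-T[:3,3]); return np.array([c["cx"]+c["fx"]*q[0]/q[2],c["cy"]+c["fy"]*q[1]/q[2]])
E
python3 - <<'E'
from h import *
c=shot("scene","s1")
for n,u,v,z in [("pan",402,287,.05),("panL",346,287,.05),("panR",459,289,.05),("panhandle",408,243,.05),("h2",392,339,.05),("bL",172,290,.0),("bR",293,291,.0),("blue",251,203,.02),("shaker",299,346,0),("bottle",118,292,0),("chest",234,353,0),("cL",191,250,.13),("cM",232,250,.13),("cR",270,250,.13)]:
    print(n,onz(c,u,v,z).round(3))
for p in ([.5,-.2,.5],[.45,-.2,.45]):
  for yaw in (0,90,180,-90,-65): 
    q=ik(p,[180,0,yaw]); print(p,yaw,None if q is None else np.round(q))
cv2.imwrite("pics/crop1.png",cv2.resize(c["img"][220:310,150:320,::-1],None,fx=4.5,fy=4.5,interpolation=2))
E
```

```text
pan [0.495 0.195 0.05 ]
panL [0.529 0.063 0.05 ]
panR [0.467 0.33  0.05 ]
panhandle [0.339 0.19  0.05 ]
h2 [0.65  0.194 0.05 ]
bL [ 0.607 -0.371  0.   ]
bR [ 0.533 -0.071 -0.   ]
blue [ 0.256 -0.283  0.02 ]
shaker [ 0.688 -0.011  0.   ]
bottle [ 0.647 -0.5    0.   ]
chest [ 0.742 -0.149  0.   ]
cL [ 0.575 -0.307  0.13 ]
cM [ 0.55  -0.213  0.13 ]
cR [ 0.528 -0.125  0.13 ]
[0.5, -0.2, 0.5] 0 [ -9.  22.  49.  67. -16.  98.  35.]
[0.5, -0.2, 0.5] 90 [ -8.  21.  46.  67. -15.  97. 124.]
[0.5, -0.2, 0.5] 180 [ -16.   26.   65.   67.  -24.  100. -137.]
[0.5, -0.2, 0.5] -90 [-15.  25.  62.  67. -22.  99. -49.]
[0.5, -0.2, 0.5] -65 [-14.  24.  59.  67. -21.  99. -25.]
[0.45, -0.2, 0.45] 0 [-12.  16.  47.  82. -12.  87.  35.]
[0.45, -0.2, 0.45] 90 [-11.  16.  45.  82. -11.  87. 124.]
[0.45, -0.2, 0.45] 180 [ -21.   20.   65.   82.  -18.   89. -137.]
[0.45, -0.2, 0.45] -90 [-22.  21.  66.  82. -19.  89. -47.]
[0.45, -0.2, 0.45] -65 [-19.  19.  61.  82. -16.  88. -25.]
```

View pics/crop1.png

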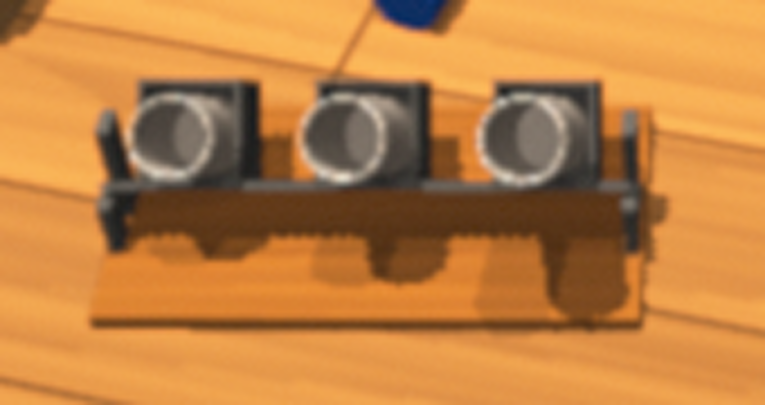

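Run:
```python
from h import *
s=state(); p=s["position"]; line_to([p[0],p[1],.36],rate=.2)
q=np.array(state()["qpos"]); q[0]=21; q[2]=0; q[4]=0; q[6]+=45; move_j(list(q))
print(state()["position"],state()["eef_rot"],state()["qpos"])
for p in ([.58,-.21,.42],[.56,-.21,.38],[.58,-.21,.36]):
  q=ik(p,[180,0,-76]); print(p,q)
  if q is not None: move_j(list(q)); break
shot("wrist","w1"); print(state()["position"],state()["eef_rot"],state()["time_s"])
```

```text
[ 0.59811099 -0.25150696  0.35860631] [-1.79860636e+02  8.80907712e-02  2.20299286e+01] [ 2.09267764e+01  3.06794335e+01 -5.50319182e-02  6.72896531e+01
 -1.41510563e-02  8.21903301e+01  4.29111717e+01]
[0.58, -0.21, 0.42] [  5.48516987  27.37565758  22.99900696  65.65421035 -10.35193744
  88.87943676 -49.65772077]
[ 0.57995491 -0.20997178  0.41974419] [ 1.79978148e+02  1.77634533e-02 -7.59685965e+01] 5.6667
```

View pics/w1.png

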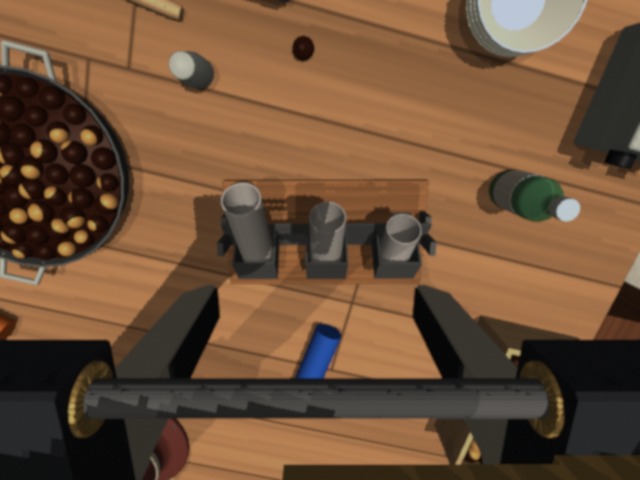

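Run:
```python
from h import *
im=cv2.imread("pics/w1.png"); cv2.imwrite("pics/crop2.png",cv2.resize(im[170:290,200:340],None,fx=5,fy=5,interpolation=2))
c=cal("w1"); s=cal("s1")
# board corners in wrist (z=.012)
for u,v in [(223,180),(427,180),(424,281),(232,280)]: print(onz(c,u,v,.012).round(4))
```

```text
[ 0.5427 -0.0764  0.012 ]
[ 0.6168 -0.3724  0.012 ]
[ 0.4601 -0.4212  0.012 ]
[ 0.3862 -0.1186  0.012 ]
```

View pics/crop2.png

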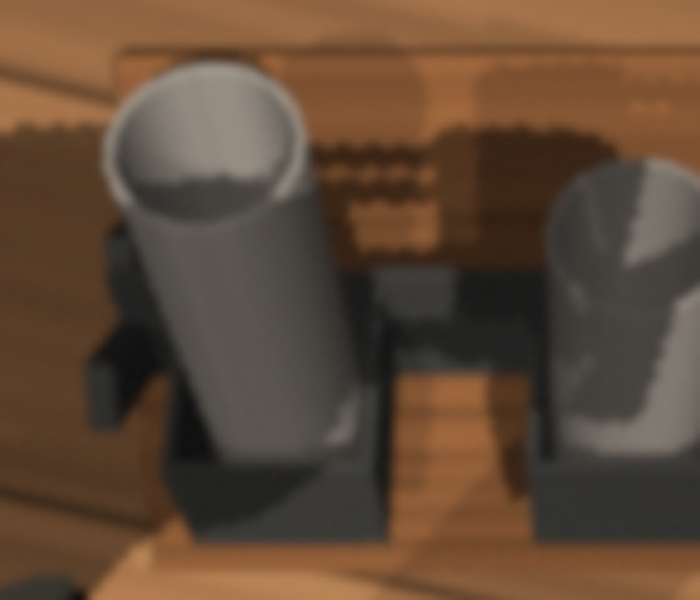

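```bash
cat >> h.py <<'E'
def tri(obs):
    A=np.zeros((3,3));b=np.zeros(3)
    for c,u,v in obs:
        o,d=ray(c,u,v); P=np.eye(3)-np.outer(d,d); A+=P; b+=P@o
    p=np.linalg.solve(A,b)
    return p,[np.round(proj(c,p)-[u,v],1).tolist() for c,u,v in obs]
E
python3 - <<'E'
from h import *
c=cal("w1"); s=cal("s1")
# scene/wrist pairs (crop coords -> px)
S=lambda u,v:(s,150+u/4.5,220+v/4.5); W=lambda u,v:(c,200+u/5,170+v/5)
for n,a,b in [("mouth tall",S(521,138),W(206,143)),("mouth mid",S(344,138),W(640,230)),("pocket+100 back-top-left corner",S(600,82),W(192,540)),("pocket back inner",S(497,82),W(388,540)),
  ("board front R",S(640,320),W(118,50))]: print(n,*tri([a,b]))
yaw=np.radians(13.9); Ry=np.array([[np.cos(yaw),-np.sin(yaw)],[np.sin(yaw),np.cos(yaw)]]); o=np.array([.4985,-.247])
for n,k in [("S top",S(630,112)),("S mid",S(630,185)),("S bot",S(632,250)),("W a",W(118,235)),("W b",W(118,310)),("W c",W(92,362)),("W d",W(95,428)),("S bar",S(400,187))]:
  C,d=ray(*k); Cr=np.r_[Ry.T@(C[:2]-o),C[2]]; dr=np.r_[Ry.T@d[:2],d[2]]
  print(n,[ (Cr+dr*(y-Cr[1])/dr[1]).round(3).tolist() for y in (.145,.15,.155)])
for z in (.03,.05,.07,.09):
  print("bar",z,[(Ry.T@(onz(*k,z)[:2]-o)).round(3).tolist() for k in (S(400,187),W(450,270),W(450,370))])
E
```

```text
mouth tall [ 0.55431599 -0.12656984  0.15217692] [[-0.7, 0.4], [-1.5, 0.7]]
mouth mid [ 0.55176125 -0.23008253  0.12357634] [[-1.1, 0.3], [-2.1, 0.7]]
pocket+100 back-top-left corner [ 0.41314753 -0.1323449   0.05835836] [[-0.3, 0.2], [-0.5, 0.3]]
pocket back inner [ 0.4288711  -0.18965494  0.06008558] [[0.0, -0.0], [0.1, -0.0]]
board front R [ 0.53972145 -0.07373595  0.00452614] [[-0.9, 0.5], [-1.5, 0.8]]
S top [[-0.099, 0.145, -0.009], [-0.046, 0.15, 0.044], [0.007, 0.155, 0.096]]
S mid [[-0.07, 0.145, -0.045], [-0.018, 0.15, 0.01], [0.033, 0.155, 0.065]]
S bot [[-0.056, 0.145, -0.09], [-0.006, 0.15, -0.033], [0.045, 0.155, 0.024]]
W a [[0.04, 0.145, 0.065], [0.035, 0.15, 0.044], [0.03, 0.155, 0.024]]
W b [[0.02, 0.145, 0.071], [0.014, 0.15, 0.051], [0.008, 0.155, 0.031]]
W c [[0.015, 0.145, 0.102], [0.009, 0.15, 0.083], [0.003, 0.155, 0.065]]
W d [[-0.003, 0.145, 0.104], [-0.01, 0.15, 0.086], [-0.016, 0.155, 0.067]]
S bar [[0.515, 0.145, 0.578], [0.535, 0.15, 0.6], [0.555, 0.155, 0.622]]
bar 0.03 [[0.003, 0.019], [0.021, 0.055], [-0.011, 0.055]]
bar 0.05 [[0.022, 0.024], [0.026, 0.053], [-0.004, 0.054]]
bar 0.07 [[0.04, 0.028], [0.032, 0.052], [0.002, 0.052]]
bar 0.09 [[0.059, 0.033], [0.037, 0.051], [0.009, 0.051]]
```

```bash
cat >> h.py <<'E'
PSI=13.9; MOUTH=np.array([.5555,-.128,.154])
def pose(g,elev,psi):
    """TCP position and rpy for grasp point g, tool z at elevation -elev towards heading psi, tool x to its right"""
    e,p=np.radians([elev,psi]); z=np.array([np.cos(e)*np.cos(p),np.cos(e)*np.sin(p),-np.sin(e)])
    x=np.array([np.sin(p),-np.cos(p),0]); M=np.c_[x,np.cross(z,x),z]
    return list(np.array(g)+.019*z), list(R.from_matrix(M).as_euler("xyz",degrees=True))
p=np.radians(PSI); AX=np.array([np.cos(p),np.sin(p),1])/2**.5
AX/=np.linalg.norm(AX)
E
python3 - <<'E'
from h import *
g=MOUTH-.045*AX; print(g)
for a in (0,10,20,30,40):
  e=np.radians(45+a); z=np.array([np.cos(e)*np.cos(p),np.cos(e)*np.sin(p),-np.sin(e)])
  P=[pose(g-.10*z,45+a,PSI),pose(g,45+a,PSI),pose(g+.09*AX,45+a,PSI)]
  print(a,*[None if (q:=ik(*k)) is None else np.round(q).astype(int).tolist() for k in P])
  for psi in (0,15,30,45,60): print("   ",psi,*[None if (q:=ik(*pose(G,a,psi))) is None else np.round(q).astype(int).tolist() for G in ([.56,-.10,.34],[.496,.194,.285])])
E
```

```text
[ 0.52461199 -0.13564401  0.12218019]
0 None [56, 43, -44, 136, 183, 25, 131] [51, 35, -44, 126, 182, 12, 123]
    0 None None
    15 None None
    30 [77, 53, -66, 132, 236, 41, 103] None
    45 None None
    60 [74, 57, -61, 108, -59, 52, 45] None
10 [60, 23, -42, 132, -67, 6, 14] [46, 35, -33, 130, 188, 10, 118] [37, 29, -27, 120, -56, 5, -4]
    0 None None
    15 None None
    30 [78, 44, -66, 130, 240, 32, 90] None
    45 [78, 49, -65, 119, -76, 34, 54] None
    60 [64, 43, -41, 107, -64, 63, 46] None
20 [20, 18, 4, 124, -44, 24, -14] [32, 31, -17, 124, -45, 6, -13] [14, 27, 2, 114, -38, 22, -27]
    0 None None
    15 [73, 31, -66, 135, 203, 30, 105] None
    30 [78, 37, -66, 126, 253, 24, 70] None
    45 [77, 42, -65, 116, -62, 32, 36] None
    60 [37, 32, 0, 106, -71, 80, 48] [47, 43, -67, 135, 229, 26, 100]
30 [6, 21, 16, 115, -25, 35, -36] [12, 31, 6, 118, -31, 21, -31] [4, 29, 13, 106, -25, 34, -42]
    0 [65, 20, -65, 133, 161, 24, 124] None
    15 [73, 25, -66, 129, 215, 15, 88] None
    30 [78, 32, -68, 122, -75, 16, 33] None
    45 [33, 23, 3, 114, -76, 63, 41] None
    60 [33, 28, 2, 104, -65, 75, 40] [46, 36, -67, 131, 245, 15, 77]
40 [0, 25, 20, 106, -15, 47, -48] [3, 33, 16, 111, -20, 34, -44] [-1, 33, 18, 99, -17, 47, -51]
    0 [57, 14, -53, 126, 142, 5, 140] [-81, 20, 54, 135, 134, 14, 104]
    15 [64, 17, -53, 122, -73, 11, 11] [-38, 12, 10, 137, 152, 20, 106]
    30 [25, 15, 3, 117, -74, 44, 24] [24, 18, -54, 136, 154, 19, 127]
    45 [27, 20, 5, 110, -65, 58, 27] [39, 25, -65, 132, 185, 9, 115]
    60 [30, 25, 2, 101, -56, 70, 31] [37, 25, -54, 126, -75, 18, 31]
```

Run:
```python
from h import *
f=lambda k:None if (q:=ik(*k)) is None else np.round(q).astype(int).tolist()
for a in (10,20,30):
  for psi in (75,90,105,120,135,150): print(a,psi,*[f(pose(G,a,psi)) for G in ([.56,-.10,.34],[.53,.05,.32],[.496,.194,.285])])
```

```text
10 75 [38, 42, -3, 96, -66, 95, 50] [32, 37, -10, 114, -74, 80, 59] None
10 90 [39, 47, -10, 83, -56, 103, 45] [26, 41, -5, 102, -65, 93, 55] [16, 40, -10, 116, -76, 78, 64]
10 105 [36, 52, -14, 71, -48, 113, 41] [27, 46, -13, 90, -53, 99, 49] [13, 44, -10, 104, -63, 87, 57]
10 120 [47, 69, -66, 59, -16, 113, 13] [24, 51, -17, 79, -44, 108, 46] [13, 49, -17, 92, -51, 94, 50]
10 135 None [33, 64, -55, 69, -21, 109, 24] [10, 54, -21, 81, -42, 104, 46]
10 150 None None [8, 59, -28, 71, -32, 113, 42]
20 75 [38, 38, -4, 94, -60, 89, 45] [24, 32, 0, 112, -71, 79, 54] [48, 47, -65, 124, -74, 26, 54]
20 90 [37, 43, -9, 82, -51, 99, 42] [25, 37, -5, 101, -60, 86, 50] [13, 35, -8, 114, -72, 72, 57]
20 105 [34, 48, -12, 71, -43, 109, 42] [25, 42, -11, 90, -49, 94, 46] [12, 39, -10, 103, -59, 81, 52]
20 120 [44, 61, -55, 59, -16, 112, 21] [22, 47, -15, 79, -40, 104, 45] [11, 44, -15, 92, -47, 89, 48]
20 135 None [33, 60, -55, 69, -15, 106, 25] [9, 49, -19, 81, -38, 99, 46]
20 150 None None [5, 53, -22, 72, -29, 110, 46]
30 75 [36, 34, -3, 93, -54, 84, 39] [21, 27, 0, 110, -65, 72, 45] [46, 40, -65, 122, -56, 24, 30]
30 90 [35, 39, -7, 82, -46, 94, 40] [22, 32, -5, 100, -54, 81, 44] [10, 30, -7, 113, -66, 66, 48]
30 105 [32, 44, -10, 71, -38, 105, 42] [22, 37, -10, 90, -44, 90, 43] [9, 35, -9, 102, -54, 76, 46]
30 120 [44, 57, -55, 61, -10, 109, 23] [20, 42, -13, 80, -36, 100, 45] [9, 40, -14, 92, -43, 85, 44]
30 135 None [17, 47, -16, 71, -28, 109, 47] [7, 44, -17, 82, -34, 95, 45]
30 150 None None [3, 49, -20, 73, -25, 104, 47]
```

```bash
cat >> h.py <<'E'
A=25
e=np.radians(45+A); TZ=np.array([np.cos(e)*np.cos(p),np.cos(e)*np.sin(p),-np.sin(e)])
G=MOUTH-.045*AX
E
python3 - <<'E'
from h import *
goto(*pose(G-.10*TZ,45+A,PSI)); pause(.3)
c=shot("wrist","w2"); s=state(); print(s["position"],s["eef_rot"],s["qpos"].round(1),s["time_s"])
im=c["img"][:,:,::-1].copy()
for t in (0,-.045,-.11):
  q=proj(c,MOUTH+t*AX); print(q); cv2.circle(im,tuple(q.astype(int)),3,(0,0,255),-1)
cv2.imwrite("pics/w2a.png",im)
E
```

```text
[ 0.49840851 -0.142484    0.19859819] [-1.59959662e+02 -3.35336326e-02 -7.60850147e+01] [ 11.6  19.2  11.5 119.6 -32.9  29.  -26.8] 7.0
[314.47911753 194.2251061 ]
[314.55801669 248.37575243]
[314.644259   307.56621092]
```

View pics/w2a.png

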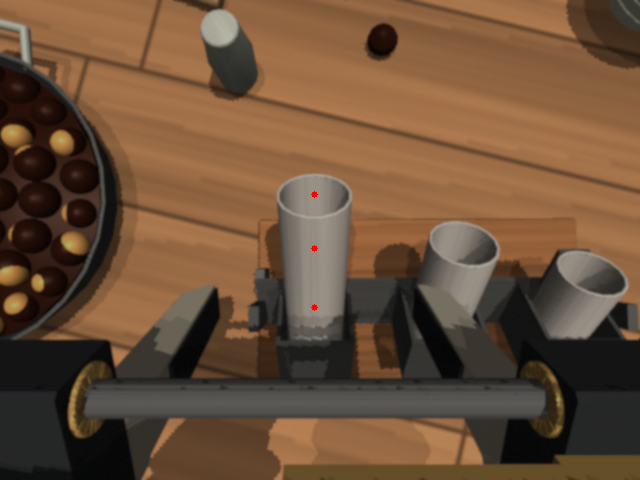

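Run:
```python
from h import *
line_to(pose(G,45+A,PSI)[0],rate=.06); s=state(); print("down",s["wrist_force"].round(1),s["position"].round(4))
gripper_close(30); pause(.3); s=state(); print("closed",s["grip_width"],s["wrist_force"].round(1),s["torque"].round(2))
x=np.array(s["position"])
for d in (.02,.05,.10):
    line_to(list(x+d*AX),rate=.05); s=state(); print(d,s["grip_width"],s["wrist_force"].round(1),s["torque"].round(2),s["time_s"])
shot("wrist","w3")
```

```text
down [-0.5 -0.3  0.3] [ 0.531  -0.1342  0.1046]
closed 0.04580968693701395 [1.2 0.5 0.1] [-0.11  0.44 -0.01]
0.02 0.04598074570710982 [ 0.2  1.  -1.2] [-0.13  0.56 -0.01] 10.4833
0.05 0.045874807053477164 [ 0.1 -0.8 -0.7] [-0.07  0.52  0.  ] 11.2333
0.1 0.04615753094278523 [-0.4 -0.1 -0.6] [-0.04  0.48 -0.02] 12.3833
```

View pics/w3.png

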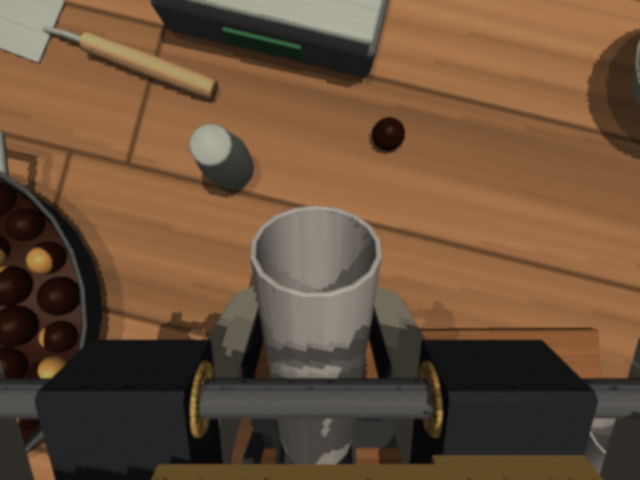

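Run:
```python
from h import *
C=np.array([.496,.194]); 
line_to(pose([.57,-.10,.30],45+A,PSI)[0],rate=.12)
for g,el,psi in (([.56,-.09,.34],47,45),([.56,-.06,.34],A,80),([.53,.05,.33],A,92),([*C,.31],A,105)):
    goto(*pose(g,el,psi)); s=state(); print(s["grip_width"],s["position"].round(3),s["qpos"].round(0),s["time_s"])
P,o=pose([*C,.285],A,105); line_to(P,o,rate=.06); pause(.5)
s=state(); print(s["position"],P,s["eef_rot"],o,s["wrist_force"].round(2),s["time_s"],s["grip_width"])
for n in ("scene","side"): shot(n,n+"5")
a=cv2.imread("pics/scene5.png"); b=cv2.imread("pics/side5.png")
cv2.imwrite("pics/both.png",np.vstack([np.hstack([cv2.resize(a[150:350,300:500],(400,400)),cv2.resize(b[170:370,180:380],(400,400))])]))
```

```text
0.0457107975028216 [ 0.569 -0.081  0.325] [ 27.  19.   0. 107. -54.  53.  16.] 14.4833
0.04573623958827487 [ 0.563 -0.042  0.331] [ 35.  36.  -8.  94. -55.  85.  41.] 15.0833
0.04569877599683307 [0.529 0.069 0.323] [ 27.  35. -12.  98. -53.  83.  43.] 15.6167
0.0458744262178276 [0.492 0.21  0.302] [ 16.  36. -17. 101. -54.  77.  44.] 16.2667
[0.49156121 0.21065619 0.27705157] [np.float64(0.4915431753958137), np.float64(0.21063309586324627), np.float64(0.2769702530269267)] [-1.15007760e+02 -1.15051045e-02  1.50015137e+01] [np.float64(-114.99999999999997), np.float64(0.0), np.float64(15.000000000000009)] [-0.54 -1.25 -0.3 ] 17.3333 0.04574031746679208
```

View pics/both.png

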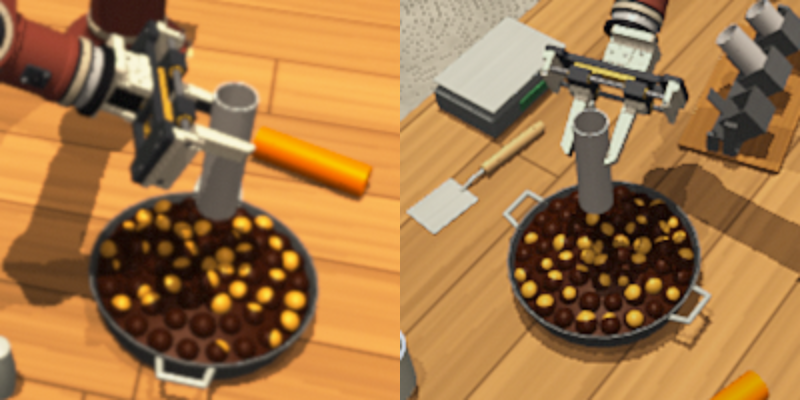

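Run:
```python
from h import *
s=cal("scene5"); d=cal("side5")
S=lambda u,v:(s,300+u/2,150+v/2); D=lambda u,v:(d,180+(u-400)/2,170+v/2)
m,r=tri([S(234,98),D(592,123)]); f,r2=tri([S(218,205),D(597,203)]); v=m-f
print(m,r,f,r2,np.linalg.norm(v),np.degrees(np.arctan2(v[:2],v[2])))
# predicted
C=np.array([.496,.194,.17])
for nm,c,o,k in (("scene",s,(300,150),0),("side",d,(180,170),400)):
    print(nm,[((proj(c,C+[0,0,z])-o)*2+[k,0]).round(0) for z in (0,.16)])
    th=np.linspace(0,2*np.pi,100); q=np.array([(proj(c,[.496+.14*np.cos(t),.194+.14*np.sin(t),.05])-o)*2+[k,0] for t in th]); print(" rim box",q.min(0).round(),q.max(0).round())
# tube edges in both views: rows -> left/right edges of grey low-saturation mask
for n,o,rows in (("scene5",(300,150),(236,244,250)),("side5",(180,170),(240,252,262))):
    im=cv2.imread(f"pics/{n}.png"); h=cv2.cvtColor(im,cv2.COLOR_BGR2HSV)
    c=cal(n)
    for y in rows:
        x0=int(proj(c,C+[0,0,.05])[0]); ok=(h[y,:,1]<60)&(h[y,:,2]>60); x=np.where(ok[x0-18:x0+18])[0]+x0-18; print(n,y,x.min(),x.max(),len(x))
```

```text
[0.49531133 0.19239886 0.32873338] [[-0.7, -0.6], [-0.6, 0.5]] [0.49422037 0.19526606 0.17190921] [[-0.7, -0.6], [-0.6, 0.5]] 0.15685417589458484 [ 0.39857851 -1.04741698]
scene [array([215., 206.]), array([234.,  96.])]
 rim box [ 88. 193.] [320. 371.]
side [array([595., 204.]), array([590., 124.])]
 rim box [501. 180.] [696. 340.]
scene5 236 402 420 19
scene5 244 398 419 22
scene5 250 398 420 23
side5 240 261 291 30
side5 252 269 283 15
side5 262 269 285 17
```

Run:
```python
from h import *
from scipy.optimize import least_squares
obs=[];vis=np.zeros((600,800,3),np.uint8); k=0
for n,cn in (("scene0","s1"),("side5","side5")):
    im=cv2.imread(f"pics/{n}.png"); c=cal(cn); x,y=proj(c,[.496,.194,.05]).astype(int)
    hsv=cv2.cvtColor(im,cv2.COLOR_BGR2HSV)
    roi=im[y-60:y+60,x-70:x+70]; vis[0:480,k*400:k*400+400]=cv2.resize(roi,(400,480)); k+=1
    for dy in (-20,-10,0,10,20):
        g=cv2.GaussianBlur(im,(3,3),0)[y+dy].astype(float); wood=(g[:,2]>120)&(g[:,2]-g[:,0]>50)
        # scan from outside inwards for the wood->dark edge
        L=next(u for u in range(x-75,x) if g[u:u+2,2].max()<85); Rr=next(u for u in range(x+75,x,-1) if g[u-1:u+1,2].max()<85)
        w=[onz(c,a,y+dy,.05).round(3).tolist()[:2] for a in (L,Rr)]; print(n,y+dy,L,Rr,w); obs+=[(n,*q) for q in w]
for sel in (("scene0",),("side5",),("scene0","side5")):
    P=np.array([o[1:] for o in obs if o[0] in sel]); r=least_squares(lambda t:np.hypot(*(P-t[:2]).T)-.14,[.496,.194],loss="soft_l1",f_scale=.003); print(sel,r.x,r.fun.round(3))
cv2.imwrite("pics/pan.png",vis[:480])
```

```text
scene0 267 352 444 [[0.46, 0.064], [0.403, 0.289]]
scene0 277 347 452 [[0.496, 0.059], [0.432, 0.311]]
scene0 287 346 456 [[0.529, 0.063], [0.462, 0.322]]
scene0 297 349 456 [[0.557, 0.077], [0.494, 0.324]]
scene0 307 351 454 [[0.585, 0.088], [0.525, 0.322]]
side5 277 245 321 [[0.625, 0.191], [0.44, 0.064]]
side5 287 238 326 [[0.619, 0.232], [0.407, 0.086]]
side5 297 235 328 [[0.603, 0.264], [0.383, 0.113]]
side5 307 243 326 [[0.562, 0.278], [0.368, 0.145]]
side5 317 239 322 [[0.55, 0.31], [0.359, 0.18]]
('scene0',) [0.50500134 0.19510094] [-0.001 -0.001 -0.004 -0.003 -0.006 -0.006 -0.011 -0.011 -0.006 -0.012]
('side5',) [0.48831041 0.19323296] [-0.003 -0.002 -0.004 -0.005 -0.005 -0.008 -0.028 -0.01  -0.008 -0.01 ]
('scene0', 'side5') [0.49152384 0.18994964] [-0.01  -0.007 -0.009 -0.005 -0.008 -0.005 -0.009 -0.006 -0.002 -0.004
 -0.007 -0.004 -0.006 -0.006 -0.006 -0.007 -0.027 -0.009 -0.006 -0.007]
```

View pics/pan.png

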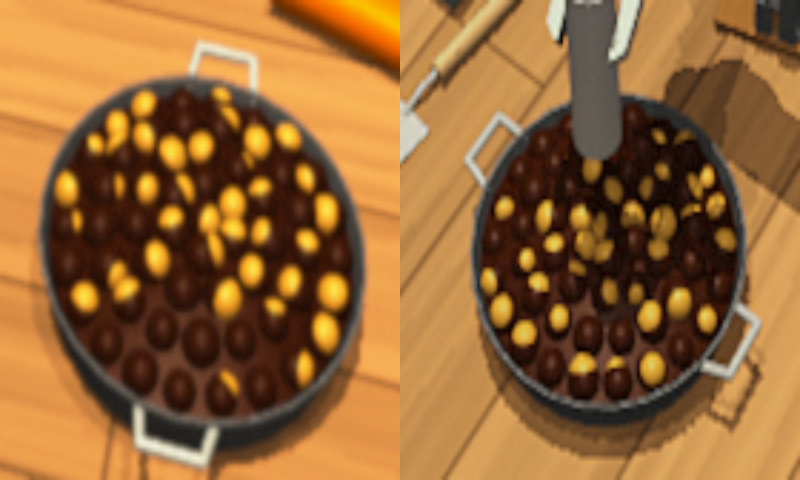

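Run:
```python
from h import *
pause(.5); s=state(); print(s["position"],s["eef_rot"],s["grip_width"],np.abs(s["joint_velocities"]).max(),s["time_s"]); hand_in()
```

```text
[0.49153838 0.2106381  0.27697161] [-1.14997791e+02 -5.05920390e-04  1.50024755e+01] 0.04600766436726781 0.05766396290451052 17.9333
the job is handed in; nothing more can be done
```

I drew the tallest measure (the +y pocket, nearest the pan) straight out along its 45° axis and turned it upright with its mouth up. It is now held over the middle of the chestnut pan, gripped from the side at 30 N. I handed in at about 18 s with the arm still holding it.

**Last checks:**
- **Height and tilt:** triangulated from the two fixed cameras, the foot is at about (0.494, 0.195, 0.172). That is about 92 mm above the top of the heap, with the tube about 1° off vertical.
- **Steadiness:** the grip width stayed at 46 mm and the arm was at rest. The wrist force read only 1–2 N at each check from the grasp onward.
- **Other items:** the last side view shows the two shorter measures still in the rack. I did not check the other counter items again one by one.

**Disagreements:**
- **Pan centre:** my rim fits from the two cameras differ by about 17 mm in x (0.505 and 0.488). I kept my first estimate, (0.496, 0.194), which lies between them.
- **Mouth position:** the first mouth triangulation missed by up to 1.5 pixels and came out 3–4 mm off the rack model. I used the mean of the two, and the close wrist view showed the jaws centred on the tube.

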